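# Hook the parts basket into the notch of the rinse tank

## Task

Hang the hook-on parts basket inside the rinse tank: put its bent lip over the tank's notched near rim, let it settle into the notch in that rim (slide it along the rim until it drops in) so that it hangs level and fully home, and let go. Be gentle: do not bang or lean on the tank and do not drop the basket; leave the other things where they are.

Things in the scene. Friction and masses are not known exactly. Their poses are not given: they have to be found in the camera images.
- basket: Hook-on basket, aluminium, 0.2 to 0.4 kg, standing upright on the bench. Origin: centre of its box's underside, z up. Box 70 (x) x 90 (y) x 60 mm high, open on top. On its -x side the back wall goes on upward as a plate 60 mm wide (y), outer face flush at x = -35 mm, and bends over into a lip (see basket_slot). A grip bar crosses above the box (see basket_grip).
- basket_grip (a point): Middle of the grip bar (grey plastic), 126 mm above the basket's origin; axes as the basket's. The bar is 12 mm thick (x), 90 mm long (y), 22 mm high (z = 115 to 137 mm), on uprights at its two ends; the highest other part is the lip's top at z = 90 mm. Pinch it across its thickness.
- basket_slot (a point): Middle of the roof of the lip's slot, at (-39, 0, 86) mm in the basket's frame; it rests on the rim when hung. Slot 8 mm wide (x = -43 to -35 mm, its inner side the back plate's outer face), open below; outer flange 4 mm thick (x = -47 to -43 mm), reaching down to z = 64 mm; the lip is 60 mm wide (y).
- tray: Black spill tray fixed to the bench, 204 (x) x 320 (y) x 16 mm; origin at its underside's centre, on the bench. The steel rinse tank stands in it, walls parallel to the tray's sides. Only the tray is measured: the tank stands off the tray's middle by an unknown play, up to 9 mm either way in the tray's x and 12 mm in y; it is heavy and stays there in gentle use.
- tank_mouth (a point): Where the middle of the tank's mouth would be with no play, 150 mm above the tray's origin; axes as the tray's. Tank: 170 (x) x 280 (y) mm outside, walls 4 mm thick, rim 150 mm above the bench, inner floor 12 mm above the bench, a loose block in its far half.
- notch_nominal (a point): Where the middle of the notch's floor would be with no play: (-83, 0, 140) mm in the tray's frame. The notch is in the tank's -x wall (nearest the robot), midway along it, 68 mm wide (y), 10 mm deep; no other wall has one. Fully home the basket's origin is 54 mm above the bench, its axes along the tray's; with its lip on the plain rim, 64 mm.
- plain_box: Bystander: open punched aluminium box without lip or bar, 80 x 100 x 55 mm, origin under its centre.
- disc: Bystander: turned aluminium disc 68 mm across, 22 mm high with hub, origin under its centre.
- block: Bystander: milled aluminium block 45 x 60 x 30 mm lying on the tank floor, in the far half, origin under its centre.
- oil: Bystander: white oil bottle, 60 mm across, 150 mm tall, origin under its centre.
- brush: Bystander: bench brush lying on the bench.
- wrench: Bystander: wrench lying on the bench.
- cup: Bystander: steel cup, 70 mm across, 70 mm tall, origin under its centre.
Mind the look-alikes: they are no part of the job. Leave any yellow look-alike of the basket alone.

How it is judged:
By the outcome, as a careful person would: the job done as asked, in the order asked, and still so for the second after the job is handed in, with the robot touching nothing.
It also fails if it takes over 59 s, if anything falls off the work surface, if the arm or the gripper's body presses on something with over 40 N, if the wrist force passes 120 N, or if a joint passes its speed limit or range.

## Robot

A 6-joint arm with a two-finger parallel gripper is mounted at the origin on the work surface. World frame = base frame: x ahead of the robot, y to its left, z up, the work surface at z = 0. Lengths are in mm, angles in degrees, forces in N, time in s.
With the tool pointing down it reaches from about 300 to 850 mm from the base axis. Payload 4.2 kg.
Tool frame: the origin (TCP) lies midway between the tips of the shut fingers; the grasp point (between the pads) lies 19 mm behind it (env.tcp_to_grasp is the distance from the TCP to the grasp point, in mm); z points along the fingers, x is the direction in which the jaws open and shut, and the axes are right-handed (so a half turn about z gives the same grasp; the last joint's range is limited). The gripper opens to 91 mm and grips with 3 to 60 N. Pads are 32 mm wide; open, the fingers measure 118 mm over their backs; the gripper's body (76 mm by 178 mm) begins 60 mm behind the grasp point.
Start: joints at [67.666, 18.312, 89.639, -0, 72.044, -1.146], TCP at [207.825, 536.145, 213.976] pointing down, gripper open.
Joint ranges: [-177.97, 177.97], [-48.28, 115.42], [12.27, 149.76], [-77.06, 257.06], [2.81, 150.46], [-146.56, 146.56]. Speed limits (degrees/s): [147.25, 147.25, 180, 180, 180, 180].

## Interface

Orientations are given as [roll, pitch, yaw] about the fixed x, y, z axes, in that order (R = Rz(yaw) Ry(pitch) Rx(roll)).
In Python, from workcell import env gives the robot as it stands.
- The arm moves only by the tool drive_tool, never from a script. Its argument "motion" is a list of rows, each a list of 2 entries, a list of its own where there are three numbers: the shift along the world's x, y, z in m, then the turn, a rotation vector about the world's x, y, z in rad. In form: [[[dx, dy, dz], [wx, wy, wz]], ...]. A call has exactly 10 rows; each row shifts and turns the commanded pose from where the row before left it; what a row does not reach is not made up. A row lasts 1/12 s, in which the tool goes at most 41.7 mm and 7.16 degrees, less where a joint would pass 70% of its speed; a pose out of reach is approached as far as the arm can. A call is refused whole if a number of a shift passes 0.0417 or a number of a turn 0.125, either way. A call with a gripper value outside its range is refused whole. "claw" is the opening, from 0 (shut) to 1 (fully open), set as the call begins (left out, the last holds). The fingers move at their own pace and stop on an object; "force" is the grip in N (left out, the last holds). Time passes only in rows, so rows that do not move let the fingers close, or fill a call up. It gives the time, the measured TCP pose, the force and the opening at its end, in the units of the state.
- env.state(): the state, without advancing time (a new reading comes with each control period).
- env.grab_frame(name): name is "scene" or "side" or "wrist"; returns the picture (384x512x3 uint8, red, green, blue); there is no depth.
- env.camera_params(name): a dict with "fov_y" (degrees; the focal length in pixels is half the picture's height over the tangent of half this angle, whatever the lens; pixels are square), "cx", "cy" (the principal point, pixels), "k1" (the pictures are not rectified: a ray, as slopes to the right and down, at radius r is drawn at 1 + k1 r^2 times it, then the intrinsics apply), "pose" (4x4, takes a point from camera to world coordinates). Camera axes: x right, y down, z forward; pixel columns grow to the right and rows downward; lengths in mm; the calibration is good to about 2 mm. A picture is of the moment at which its call begins: read the wrist's pose just before it. camera_params takes no time and is no camera call; for the wrist camera it gives the pose at the moment of the call.
- env.job_done(): hands the job in, once; it reports no verdict.
The state is a dict: "time_s": time; "qpos": joint angles; "qvel": joint speeds; "effort": joint torques, N m; "ee_pos": TCP position; "ee_rot": TCP orientation; "force": force on the tool from outside, world axes, zero at the start; "torque": the same for the moment, N m; "gripper_width": finger opening in mm.
Only numpy, scipy, OpenCV 4.12 (cv2) and the standard library are available. Lean on these libraries where they do the work, as an engineer would, in place of code of your own. Each camera call takes 0.05 s, during which the arm holds its last target.

## Working session

There is one attempt and no reset: what is moved stays moved. The work goes in short steps, Python scripts to look and compute and a tool call to move; the robot and the scene stay as the last step left them, time stands still between calls to the robot, and variables do not carry over. Pictures are saved under pics/ and viewed, and the job is handed in when it is done.

Besides the shell and the picture viewer there is one more tool, called after ">>>" as name([rows], argument=value, ...), one row to a line, values as JSON. drive_tool: Moves the arm, as the interface text tells. Its arguments: {"type":"object","properties":{"motion":{"type":"array","items":{"type":"array"}},"claw":{"type":"number"},"force":{"type":"number"}},"required":["motion"]}

```bash
mkdir -p pics; ls; python3 - <<'E'
from workcell import env
import cv2
for n in ["scene","side","wrist"]:
    p=env.camera_params(n); im=env.grab_frame(n)
    cv2.imwrite(f"pics/a_{n}.png",im[:,:,::-1])
    print(n,p)
print(env.state(), env.tcp_to_grasp)
E
```

```text
pics
scene {'fov_y': 46.173225141048704, 'cx': 257.71157132022574, 'cy': 195.1459221876168, 'k1': 0.011013880334658216, 'pose': array([[-2.28315600e-01,  7.69273448e-01, -5.96733063e-01,
         1.35038669e+03],
       [ 9.73517212e-01,  1.87736918e-01, -1.30457226e-01,
         1.44708013e+02],
       [ 1.16715460e-02, -6.10715328e-01, -7.91764210e-01,
         1.14589881e+03],
       [ 0.00000000e+00,  0.00000000e+00,  0.00000000e+00,
         1.00000000e+00]])}
side {'fov_y': 43.30658721163864, 'cx': 256.39388149499496, 'cy': 189.59797687950615, 'k1': -0.09870709622424031, 'pose': array([[ 9.85829280e-01, -1.06471773e-01,  1.29631755e-01,
         3.85606954e+02],
       [-1.67673657e-01, -6.48981482e-01,  7.42097420e-01,
        -1.07269682e+03],
       [ 5.11618043e-03, -7.53317195e-01, -6.57637459e-01,
         1.05620386e+03],
       [ 0.00000000e+00,  0.00000000e+00,  0.00000000e+00,
         1.00000000e+00]])}
wrist {'fov_y': 66.0356307700515, 'cx': 255.87861111545067, 'cy': 190.81977731709205, 'k1': 0.024208030647345315, 'pose': array([[ 3.61313525e-01,  9.04997185e-01,  2
[... 254 characters left out ...]
0.00000000e+00,
         1.00000000e+00]])}
{'time_s': 0.15, 'qpos': array([ 6.76647467e+01,  1.83441671e+01,  8.96903480e+01,  1.94590202e-03,
        7.20432874e+01, -1.14614526e+00]), 'qvel': array([-0.11216738, -0.08578303, -0.19346819, -0.06495601,  0.01645592,
        0.08893299]), 'effort': array([-6.97096693e-04, -4.12774301e+01, -2.32153112e+01,  7.24787568e-02,
        4.33305593e-02, -9.75033618e-05]), 'ee_pos': array([207.68081235, 535.78168463, 213.30399983]), 'ee_rot': array([-1.79996594e+02,  7.77498255e-02,  6.88102931e+01]), 'force': array([-1.19521268,  0.35097897,  0.20535013]), 'torque': array([0.00668509, 0.03176209, 0.00530435]), 'gripper_width': 91.29805730264223} 18.8
```

View pics/a_scene.png

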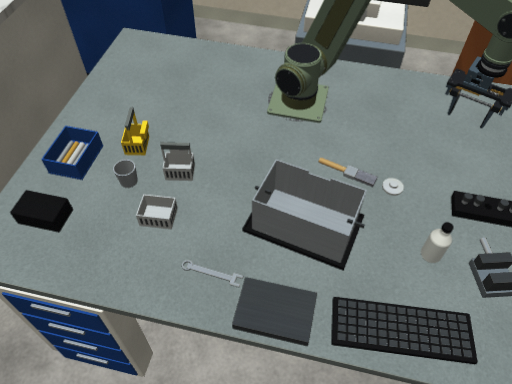

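View pics/a_side.png

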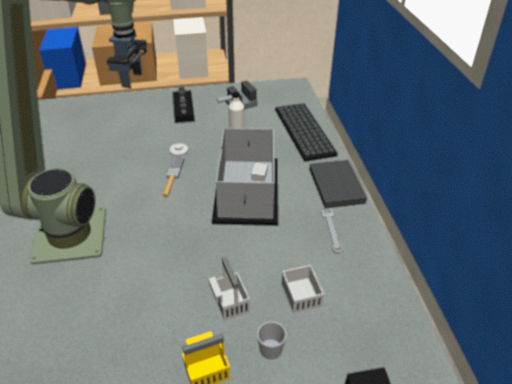

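View pics/a_wrist.png

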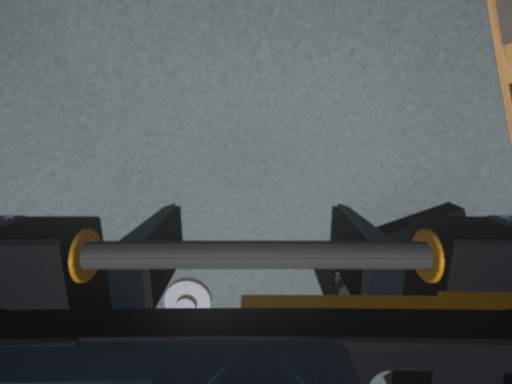

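The scene view shows the basket at about (178,160), the tank at (307,210), the yellow look-alike at (135,135) and the plain box at (157,211). In the side view the basket is at (230,290) and the tank at (247,175). I'll write helpers and zoom in.

```bash
cat > h.py <<'E'
import numpy as np, cv2
from workcell import env
def K(p):
    f=192/np.tan(np.radians(p['fov_y']/2)); return f
def ray(p,uv):
    f=K(p); d=np.array([(uv[0]-p['cx'])/f,(uv[1]-p['cy'])/f]); s=d.copy()
    for _ in range(20): s=d/(1+p['k1']*(s@s))
    T=p['pose']; v=T[:3,:3]@np.array([s[0],s[1],1]); return T[:3,3],v/np.linalg.norm(v)
def onz(p,uv,z):
    o,v=ray(p,uv); return o+v*(z-o[2])/v[2]
def tri(pa,a,pb,b):
    o1,v1=ray(pa,a);o2,v2=ray(pb,b)
    A=np.stack([v1,-v2],1); t=np.linalg.lstsq(A,o2-o1,rcond=None)[0]
    x=o1+v1*t[0];y=o2+v2*t[1]; return (x+y)/2,np.linalg.norm(x-y)
def proj(p,X):
    T=p['pose'];c=T[:3,:3].T@(np.asarray(X,float)-T[:3,3]);s=c[:2]/c[2];s=s*(1+p['k1']*(s@s));return s*K(p)+[p['cx'],p['cy']]
def crop(im,x0,y0,x1,y1,k,name):
    c=im[y0:y1,x0:x1]; c=cv2.resize(c,None,fx=k,fy=k,interpolation=cv2.INTER_CUBIC)
    cv2.imwrite(name,c)
E
python3 - <<'E'
import cv2
from h import crop
s=cv2.imread('pics/a_scene.png');d=cv2.imread('pics/a_side.png')
crop(s,150,130,210,190,10,'pics/b_sb.png')
crop(s,235,155,375,265,5,'pics/b_st.png')
crop(d,195,250,265,325,8,'pics/b_db.png')
crop(d,200,120,290,230,5,'pics/b_dt.png')
E
```

```text
(no output)
```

View pics/b_sb.png

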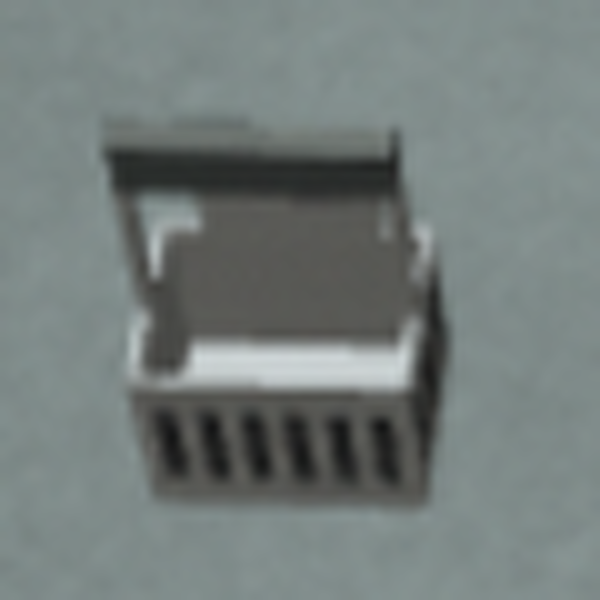

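View pics/b_st.png

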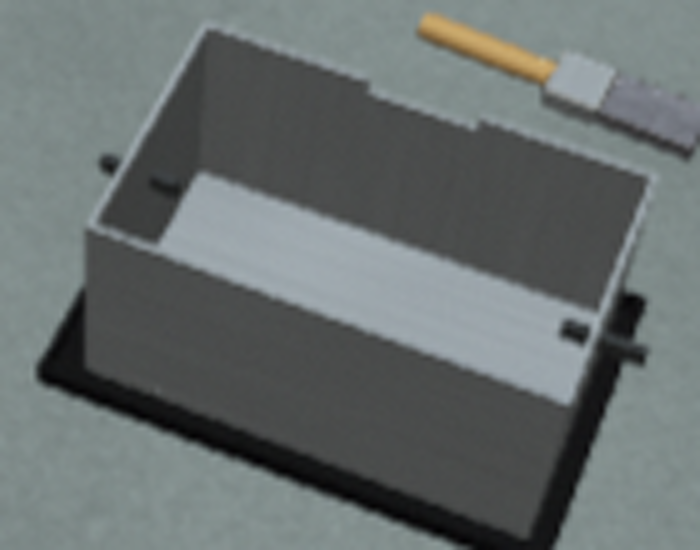

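View pics/b_db.png

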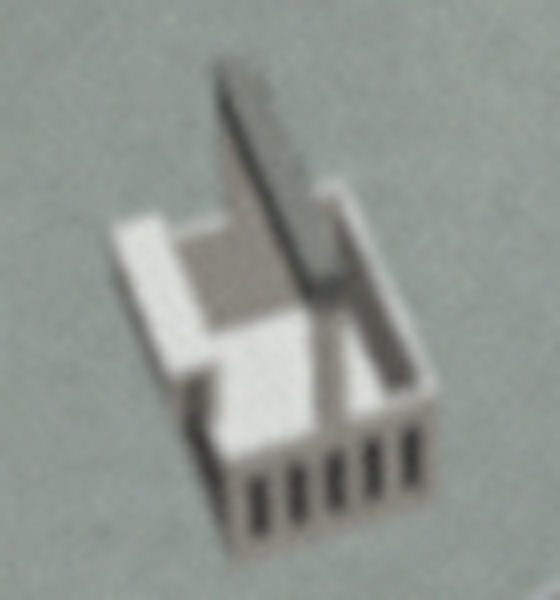

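View pics/b_dt.png

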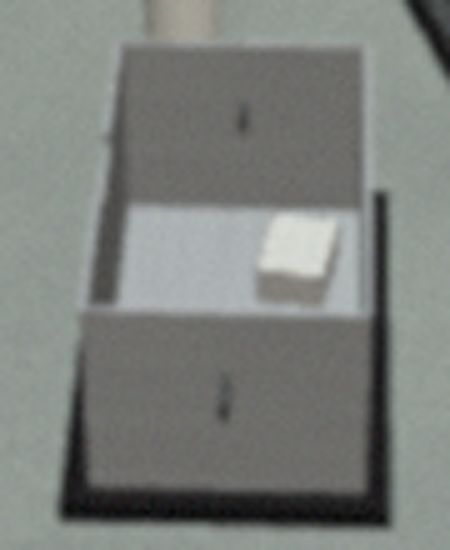

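```bash
python3 - <<'E'
import numpy as np
from h import *
np.set_printoptions(precision=1,suppress=True)
S=env.camera_params('scene');D=env.camera_params('side')
o=lambda u,k,off:((u[0]+.5)/k-.5+off[0],(u[1]+.5)/k-.5+off[1])
sb=lambda *u:o(u,10,(150,130)); st=lambda *u:o(u,5,(235,155)); db=lambda *u:o(u,8,(195,250)); dt=lambda *u:o(u,5,(200,120))
def line(n,p,a,b,z):
    A=onz(p,a,z);B=onz(p,b,z);d=B-A;print(n,A,B,'len',np.linalg.norm(d),'ang',np.degrees(np.arctan2(d[1],d[0])),'mid',(A+B)/2)
line('bar front S',S,sb(112,152),sb(395,160),137)
line('bar back S',S,sb(103,120),sb(395,130),137)
line('box bot S',S,sb(155,500),sb(425,505),0)
line('box top front S',S,sb(130,390),sb(415,392),60)
line('bar R D',D,db(345,272),db(265,62),137)
line('bar L D',D,db(300,285),db(217,70),137)
line('box right top D',D,db(437,390),db(340,182),60)
line('box bottom y- D',D,db(237,558),db(430,495),0)
line('lip outer D',D,db(172,375),db(112,225),90)
print(tri(S,sb(251,140),D,db(283,170)))
for n,a,b in [('near rim',(208,24),(657,178)),('-y rim',(208,24),(88,230)),('+y',(657,178),(600,322)),('notch',(366,82),(480,122))]:
    line(n,S,st(*a),st(*b),150)
line('notchfl',S,st(372,93),st(475,130),140)
line('tray +x',S,st(40,375),st(548,550),16)
line('trayS +y',S,st(548,550),st(645,298),16)
for n,a,b,z in [('-y rim',(82,312),(375,312),150),('+y rim',(122,46),(365,46),150),('near D',(82,312),(122,46),150),('far D',(375,315),(367,46),150),('tray -y',(60,520),(390,525),0),('tray +xD',(388,505),(385,190),16)]:
    line(n,D,dt(*a),dt(*b),z)
print(tri(S,st(208,24),D,dt(82,312)),tri(S,st(657,178),D,dt(122,46)),tri(S,st(88,230),D,dt(375,312)))
E
```

```text
bar front S [ 469.8 -356.8  137. ] [ 452.2 -271.3  137. ] len 87.33695328593309 ang 101.64504923428441 mid [ 461. -314.  137.]
bar back S [ 457.6 -364.4  137. ] [ 440.  -275.3  137. ] len 90.74309922356566 ang 101.17114832319928 mid [ 448.8 -319.9  137. ]
box bot S [ 495.9 -355.     0. ] [ 476.9 -268.3    0. ] len 88.77121591900178 ang 102.38471296447852 mid [ 486.4 -311.7    0. ]
box top front S [ 499.8 -352.4   60. ] [ 479.  -264.4   60. ] len 90.39361090710348 ang 103.26483510102211 mid [ 489.4 -308.4   60. ]
bar R D [ 466.2 -362.2  137. ] [ 453.1 -277.1  137. ] len 86.17549582952283 ang 98.78768591898184 mid [ 459.6 -319.6  137. ]
bar L D [ 452.4 -364.8  137. ] [ 437.9 -277.9  137. ] len 88.13829805965001 ang 99.48621601610212 mid [ 445.2 -321.4  137. ]
box right top D [ 494.9 -353.2   60. ] [ 476.5 -265.8   60. ] len 89.23542817890336 ang 101.86291400034915 mid [ 485.7 -309.5   60. ]
box bottom y- D [ 428.1 -364.2    0. ] [ 492.7 -350.5    0. ] len 66.01066166320585 ang 12.033898205670628 mid [ 460.4 -357.3    0. ]
lip outer D [ 412.9 -356.3   90. ] [ 400.5 -295.8   90. ] len 61
[... 1126 characters left out ...]
8863 ang -9.259865992187244 mid [589.3 258.2 150. ]
near D [454.2   1.9 150. ] [509.3 271.3 150. ] len 274.9423477816266 ang 78.4306100683445 mid [481.8 136.6 150. ]
far D [621.5 -28.2 150. ] [670.6 245.  150. ] len 277.6080083230331 ang 79.80476825447548 mid [646.1 108.4 150. ]
tray -y [431.2 -15.3   0. ] [630.6 -52.4   0. ] len 202.8700137341786 ang -10.55485142227484 mid [530.9 -33.9   0. ]
tray +xD [629.2 -50.9  16. ] [690.2 259.4  16. ] len 316.2619063506124 ang 78.87433358257431 mid [659.7 104.3  16. ]
(array([454.4,   3.3, 148.6]), np.float64(0.453315664816005)) (array([509.3, 273.8, 148.6]), np.float64(0.673274537089804)) (array([622.2, -29. , 151.9]), np.float64(2.2524155215113586))
```

>>> drive_tool([
  [[0.015,-0.02,0.004],[0,0,-0.05]],
  [[0.015,-0.03,0.004],[0,0,-0.05]],
  [[0.02,-0.03,0.004],[0,0,-0.06]],
  [[0.02,-0.03,0.004],[0,0,-0.06]],
  [[0.02,-0.03,0.004],[0,0,-0.06]],
  [[0.02,-0.03,0.004],[0,0,-0.06]],
  [[0.02,-0.03,0.004],[0,0,-0.06]],
  [[0.02,-0.03,0.004],[0,0,-0.06]],
  [[0.02,-0.03,0.004],[0,0,-0.06]],
  [[0.02,-0.03,0.004],[0,0,-0.06]],
], claw=1)

```text
time_s: 0.98
ee_pos: [398.3, 244.4, 254.1]
ee_rot: [-180.0, 0.0, 35.4]
force: [0.3, 0.1, 0.9]
gripper_width: 91.4
```

>>> drive_tool([
  [[0.02,-0.03,0],[0,0,-0.06]],
  [[0.02,-0.03,0],[0,0,-0.06]],
  [[0.02,-0.03,0],[0,0,-0.06]],
  [[0.02,-0.03,0],[0,0,-0.06]],
  [[0.015,-0.03,0],[0,0,-0.06]],
  [[0.005,-0.02,0],[0,0,-0.06]],
  [[0,-0.01,0],[0,0,-0.05]],
  [[0,0,0],[0,0,0]],
  [[0,0,0],[0,0,0]],
  [[0,0,0],[0,0,0]],
])

```text
time_s: 1.82
ee_pos: [497.6, 66.8, 253.9]
ee_rot: [-180.0, 0.0, 12.2]
force: [0.5, -0.4, -0.1]
gripper_width: 91.3
```

```bash
python3 - <<'E'
from h import *
import pickle
p=env.camera_params('wrist'); im=env.grab_frame('wrist')
pickle.dump(p,open('w1.pkl','wb'))
cv2.imwrite('pics/c_w.png',im[:,:,::-1])
crop(im[:,:,::-1],100,20,360,220,3,'pics/c_wz.png')
print(p['pose'])
E
```

```text
[[ 9.77484856e-01  2.05027397e-01  4.98710562e-02  4.83085920e+02]
 [ 2.11001652e-01 -9.48330579e-01 -2.36954458e-01  1.32456984e+02]
 [-1.28790820e-03  2.42142270e-01 -9.70239899e-01  4.24563728e+02]
 [ 0.00000000e+00  0.00000000e+00  0.00000000e+00  1.00000000e+00]]
```

View pics/c_w.png

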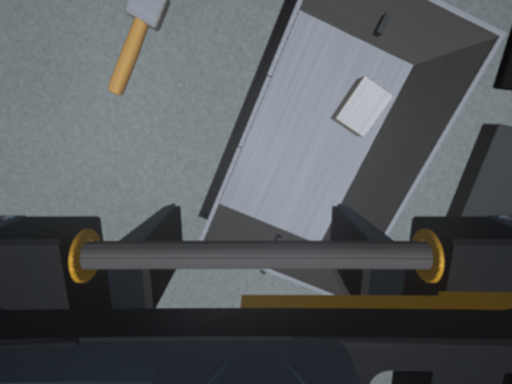

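View pics/c_wz.png

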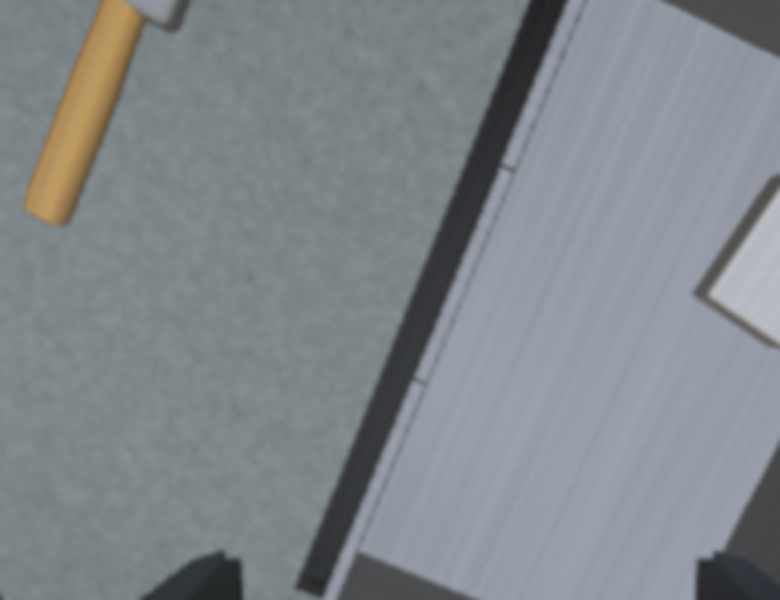

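The wrist view shows the notch's two step edges at zoomed (508,168) and (418,381), with the rim strip between them.

```bash
python3 - <<'E'
from h import *
import pickle
np.set_printoptions(precision=1,suppress=True)
p=pickle.load(open('w1.pkl','rb'))
w=lambda u:((u[0]+.5)/3-.5+100,(u[1]+.5)/3-.5+20)
def line(n,a,b,z):
    A=onz(p,w(a),z);B=onz(p,w(b),z);d=B-A;print(n,A,B,'len',np.linalg.norm(d),'ang',np.degrees(np.arctan2(d[1],d[0])),'mid',(A+B)/2)
# edges by profile across the strip
im=cv2.imread('pics/c_w.png',0).astype(float)
for r in [50,60,70,85,95,110,125,135,160,180,200]:
    c0=int(round(((570-0)+(325-570)*((r-20)*3)/590)/3+100)); print(r,c0-6,im[r,c0-6:c0+12].astype(int))
line('notch steps in',(515,170),(425,383),150)
line('notch steps out',(502,165),(413,378),150)
line('rim outer',(570,0),(325,590),150)
line('rim inner',(586,0),(338,598),150)
E
```

```text
50 272 [ 45  45  43  53  89 129 150 154 150 138 124 133 147 150 149 150 152 152]
60 267 [ 46  47  47  46  53  86 126 148 153 151 140 132 141 149 149 149 151 153]
70 263 [ 49  49  48  47  54  87 129 152 154 151 141 135 141 149 150 150 153 154]
85 257 [ 50  52  51  50  56  85 129 150 154 148 132 132 146 151 150 151 154 155]
95 253 [ 53  52  52  52  56  85 128 149 153 149 139 138 147 152 152 152 154 155]
110 247 [ 55  55  54  54  67 106 140 154 155 149 131 136 150 154 154 155 156 155]
125 240 [ 56  56  56  55  56  68 105 138 152 150 142 136 145 153 156 156 158 157]
135 236 [ 56  57  57  57  57  75 118 147 156 154 144 135 144 154 156 157 158 158]
160 226 [ 58  58  57  57  59  85 128 149 154 150 138 139 149 155 156 155 157 156]
180 218 [ 55  56  56  56  68 106 140 152 154 143 131 139 150 153 150 151 152 152]
200 209 [ 53  54  53  52  52  67 107 141 154 153 143 132 140 150 150 148 147 149]
notch steps in [488.7 168.6 150. ] [475.3 103.  150. ] len 66.95713747618525 ang -101.49024753814143 mid [482.  135.8 150. ]
notch steps out [484.7 169.2 150. ] [471.4 103.7 150. ] len 66.75648650874565 ang -101.4579490242922 mid [478.1 136.4 150. ]
rim outer [493.7 214.6 150. ] [456.8  30.4 150. ] len 187.8643923531975 ang -101.31764498262201 mid [475.3 122.5 150. ]
rim inner [498.  215.5 150. ] [461.5  28.5 150. ] len 190.4933720602217 ang -101.06848903936431 mid [479.8 122.  150. ]
```

>>> drive_tool([
  [[0,-0.02,0],[0,0,0]],
  [[-0.003,-0.03,0],[0,0,0]],
  [[-0.003,-0.037,0],[0,0,0]],
  [[-0.003,-0.037,0],[0,0,0]],
  [[-0.003,-0.037,0],[0,0,0]],
  [[-0.003,-0.037,0],[0,0,0]],
  [[-0.003,-0.037,0],[0,0,0]],
  [[-0.003,-0.037,0],[0,0,0]],
  [[-0.003,-0.037,0],[0,0,0]],
  [[-0.003,-0.037,0],[0,0,0]],
])

```text
time_s: 2.7
ee_pos: [470.9, -280.5, 254.2]
ee_rot: [180.0, -0.0, 12.2]
force: [0.6, -0.6, -1.2]
gripper_width: 91.0
```

>>> drive_tool([
  [[-0.003,-0.037,0],[0,0,-0.01]],
  [[0,-0.03,0],[0,0,0]],
  [[0,-0.02,0],[0,0,0]],
  [[0,-0.01,0],[0,0,0]],
  [[0,0,0],[0,0,0]],
  [[0,0,0],[0,0,0]],
  [[0,0,0],[0,0,0]],
  [[0,0,0],[0,0,0]],
  [[0,0,0],[0,0,0]],
  [[0,0,0],[0,0,0]],
])

```text
time_s: 3.53
ee_pos: [468.0, -375.9, 254.3]
ee_rot: [180.0, -0.0, 11.6]
force: [-0.6, -0.5, 0.0]
gripper_width: 91.5
```

```bash
python3 - <<'E'
from h import *
import pickle
p=env.camera_params('wrist'); im=env.grab_frame('wrist')
pickle.dump(p,open('w2.pkl','wb'))
print(env.state()['ee_pos'],env.state()['ee_rot'])
cv2.imwrite('pics/d_w.png',im[:,:,::-1])
crop(im[:,:,::-1],120,0,380,200,3,'pics/d_wz.png')
E
```

```text
[ 468.00454446 -376.16567056  254.25776183] [ 1.79988232e+02 -1.85916207e-02  1.15726127e+01]
```

View pics/d_wz.png

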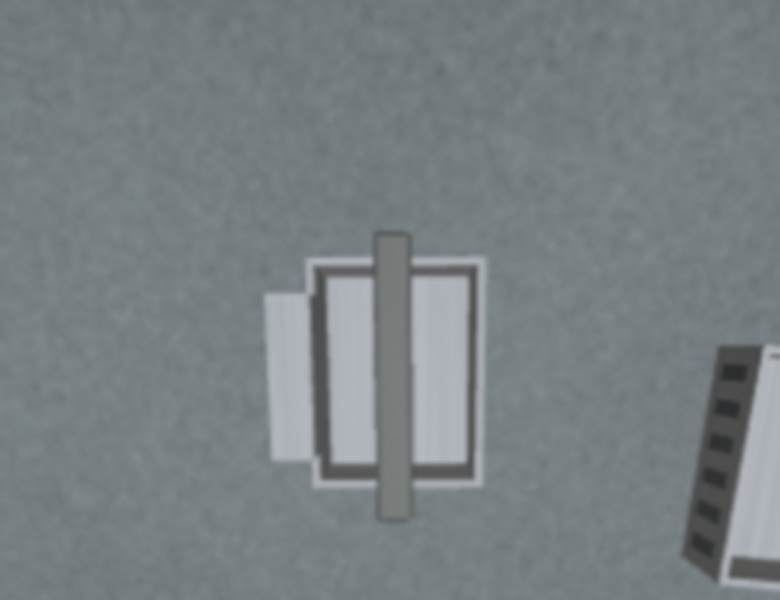

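The wrist view has the bar running from (392,233) to (395,521) in zoomed pixels, almost square to the tool.

```bash
python3 - <<'E'
from h import *
import pickle
np.set_printoptions(precision=1,suppress=True)
p=pickle.load(open('w2.pkl','rb'))
w=lambda u:((u[0]+.5)/3-.5+120,(u[1]+.5)/3-.5)
def line(n,a,b,z):
    A=onz(p,w(a),z);B=onz(p,w(b),z);d=B-A;print(n,A,B,'len',np.linalg.norm(d),'ang',np.degrees(np.arctan2(d[1],d[0])),'mid',(A+B)/2)
line('bar ctr',(394.7,521),(392.5,233),137)
line('bar L',(376.5,521),(374,233),137)
line('bar R',(413,521),(411,233),137)
line('lip outer',(271,461),(264.5,294),90)
line('rim +x',(483,487),(487,257),60)
E
```

```text
bar ctr [ 460.3 -364.1  137. ] [ 442.1 -277.   137. ] len 89.03678478692522 ang 101.79622437552388 mid [ 451.2 -320.6  137. ]
bar L [ 454.4 -365.3  137. ] [ 436.6 -278.1  137. ] len 89.03535204317865 ang 101.55699368503767 mid [ 445.5 -321.7  137. ]
bar R [ 466.2 -362.9  137. ] [ 447.6 -275.9  137. ] len 89.0383637085995 ang 102.05666846418063 mid [ 456.9 -319.4  137. ]
lip outer [ 411.1 -359.8   90. ] [ 399.  -301.1   90. ] len 60.001535872953234 ang 101.57268950927158 mid [ 405.1 -330.4   90. ]
rim +x [ 495.  -357.2   60. ] [ 476.6 -269.3   60. ] len 89.80759005950955 ang 101.82139024818636 mid [ 485.8 -313.3   60. ]
```

>>> drive_tool([
  [[-0.004,0.014,0],[0,0,0.003]],
  [[-0.004,0.014,-0.01],[0,0,0]],
  [[-0.004,0.014,-0.017],[0,0,0]],
  [[-0.004,0.0145,-0.02],[0,0,0]],
  [[0,0,-0.025],[0,0,0]],
  [[0,0,-0.025],[0,0,0]],
  [[0,0,-0.02],[0,0,0]],
  [[0,0,-0.015],[0,0,0]],
  [[0,0,-0.01],[0,0,0]],
  [[0,0,-0.005],[0,0,0]],
])

```text
time_s: 4.42
ee_pos: [451.3, -319.8, 105.7]
ee_rot: [-179.9, 0.1, 11.7]
force: [-0.3, 0.2, -0.2]
gripper_width: 91.2
```

>>> drive_tool([
  [[0,0,0],[0,0,0]],
  [[0,0,0],[0,0,0]],
  [[0,0,0],[0,0,0]],
  [[0,0,0],[0,0,0]],
  [[0,0,0],[0,0,0]],
  [[0,0,0],[0,0,0]],
  [[0,0,0],[0,0,0]],
  [[0,0,0],[0,0,0]],
  [[0,0,0],[0,0,0]],
  [[0,0,0],[0,0,0]],
], claw=0, force=20)

```text
time_s: 5.25
ee_pos: [451.8, -320.4, 107.0]
ee_rot: [180.0, -0.0, 11.7]
force: [-0.5, 0.0, -0.0]
gripper_width: 27.3
```

>>> drive_tool([
  [[0,0,0],[0,0,0]],
  [[0,0,0],[0,0,0]],
  [[0,0,0],[0,0,0]],
  [[0,0,0],[0,0,0]],
  [[0,0,0],[0,0,0]],
  [[0,0,0],[0,0,0]],
  [[0,0,0],[0,0,0]],
  [[0,0,0],[0,0,0]],
  [[0,0,0],[0,0,0]],
  [[0,0,0],[0,0,0]],
])

```text
time_s: 6.08
ee_pos: [451.8, -320.3, 107.0]
ee_rot: [-180.0, -0.0, 11.7]
force: [-0.6, -0.5, -0.9]
gripper_width: 11.9
```

>>> drive_tool([
  [[0,0,0.004],[0,0,0]],
  [[0,0,0.008],[0,0,0]],
  [[0,0,0.015],[0,0,0]],
  [[0,0,0.022],[0,0,0]],
  [[0,0,0.025],[0,0,0]],
  [[0,0,0.03],[0,0,0]],
  [[0,0,0.03],[0,0,0]],
  [[0,0,0.025],[0,0,0]],
  [[0,0,0.015],[0,0,0]],
  [[0,0,0.006],[0,0,0]],
])

```text
time_s: 6.92
ee_pos: [452.6, -320.9, 290.4]
ee_rot: [179.8, -0.2, 11.7]
force: [-0.0, -0.3, -2.5]
gripper_width: 11.6
```

```bash
python3 - <<'E'
from h import *
s=env.grab_frame('scene')[:,:,::-1]; d=env.grab_frame('side')[:,:,::-1]
cv2.imwrite('pics/e_s.png',s);cv2.imwrite('pics/e_d.png',d)
a=cv2.resize(s[80:200,130:250],None,fx=4,fy=4,interpolation=cv2.INTER_CUBIC);b=cv2.resize(d[190:310,170:260],None,fx=4,fy=4,interpolation=cv2.INTER_CUBIC)
cv2.imwrite('pics/e_z.png',np.hstack([a[:480],b[:480,:300]]))
print(env.state()['force'],env.state()['torque'],env.state()['gripper_width'])
E
```

```text
[ 0.10985984 -0.38713159 -3.73045056] [-0.09633011 -0.03816438 -0.0290066 ] 11.814400788307376
```

View pics/e_z.png

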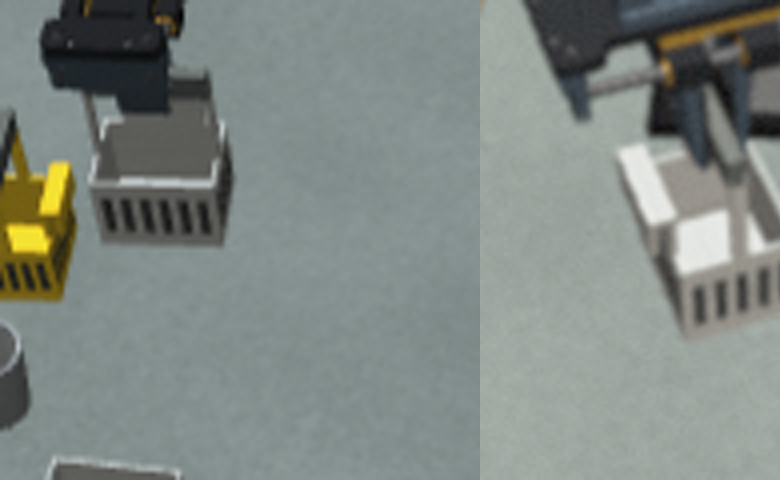

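>>> drive_tool([
  [[0.002,0.01,0],[0,0,-0.025]],
  [[0.004,0.02,0],[0,0,-0.025]],
  [[0.006,0.03,0],[0,0,-0.025]],
  [[0.006,0.03,0],[0,0,-0.025]],
  [[0.006,0.03,0],[0,0,-0.025]],
  [[0.006,0.03,0],[0,0,-0.025]],
  [[0.006,0.03,0],[0,0,-0.025]],
  [[0.006,0.03,0],[0,0,-0.025]],
  [[0.006,0.03,0],[0,0,-0.025]],
  [[0.006,0.03,0],[0,0,-0.025]],
])

```text
time_s: 7.85
ee_pos: [504.9, -48.8, 285.0]
ee_rot: [-180.0, 0.2, -2.7]
force: [0.9, -0.4, -3.8]
gripper_width: 12.0
```

>>> drive_tool([
  [[0.006,0.03,0],[0,0,-0.025]],
  [[0.006,0.03,0],[0,0,-0.025]],
  [[0.006,0.03,0],[0,0,-0.025]],
  [[0.006,0.03,0],[0,0,-0.025]],
  [[0.004,0.026,0],[0,0,-0.025]],
  [[0,0.015,0],[0,0,-0.025]],
  [[0,0.01,0],[0,0,-0.003]],
  [[0,0.005,0],[0,0,0]],
  [[0,0,0],[0,0,0]],
  [[0,0,0],[0,0,0]],
])

```text
time_s: 8.68
ee_pos: [533.5, 124.8, 286.4]
ee_rot: [179.9, 0.0, -11.4]
force: [0.0, -0.3, -3.0]
gripper_width: 12.0
```

```bash
python3 - <<'E'
from h import *
import pickle
p=env.camera_params('wrist'); im=env.grab_frame('wrist')[:,:,::-1]
pickle.dump(p,open('w3.pkl','wb'))
cv2.imwrite('pics/f_w.png',im)
print(env.state()['ee_pos'],env.state()['ee_rot'],env.state()['force'])
E
```

```text
[533.62050965 124.57967008 286.64360343] [ 1.79937571e+02  2.38549161e-02 -1.14365483e+01] [ 0.09720789 -0.15137298 -3.28154474]
```

View pics/f_w.png

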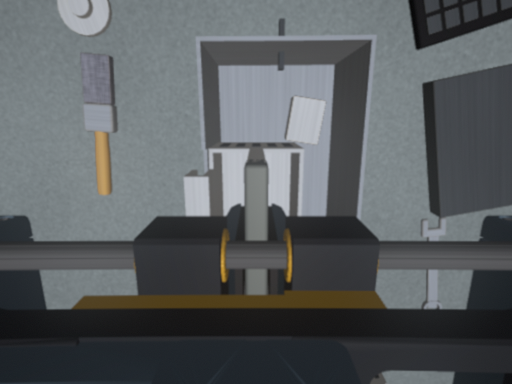

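The wrist view has the basket's lip left of the near wall. The rim runs from (199,40) to (207,170), with the tank square to the tool. I'll measure the lip against the rim.

```bash
python3 - <<'E'
from h import *
im=cv2.imread('pics/f_w.png')
crop(im,175,25,325,225,3,'pics/f_z.png')
g=cv2.cvtColor(im,cv2.COLOR_BGR2GRAY)
for r in [50,70,90,110,130,140]: print(r,195,g[r,195:220])
for r in [180,190,200,210]: print(r,180,g[r,180:216])
E
```

```text
50 195 [135 145 151 153 147 117  81  71  72  72  72  75  79  81  81  82  81  81
  82  82  81  82  82  82  82]
70 195 [127 131 141 151 154 149 121  88  74  73  74  74  74  74  74  74  74  75
  74  75  75  75  83 112 144]
90 195 [127 130 133 144 152 155 150 125  92  78  76  76  76  76  77  76  76  76
  77  76  77  76  75  92 133]
110 195 [131 133 133 133 141 149 153 149 123  93  79  78  78  77  79  78  78  78
  79  79  79  79  78  81 101]
130 195 [130 132 135 135 136 143 153 156 151 123  92  80  80  81  80  80  80  79
  80  80  79  80  80  79  84]
140 195 [137 136 133 131 131 134 145 152 151 137 106  84  79  79  79  80  80  80
  80  81  80  81  81  80  82]
180 180 [135 135 138 155 177 186 187 187 186 188 188 187 185 185 187 190 191 190
 189 189 191 192 192 190 189 189 191 184 151 112  95  94  95  95  95  95]
190 180 [132 133 135 141 164 182 186 186 186 187 187 188 186 184 185 188 190 191
 189 188 189 191 192 191 189 188 190 187 167 127  99  93  94  95  95  94]
200 180 [138 136 135 135 147 172 185 187 187 186 186 187 187 185 184 186 189 190
 189 189 189 189 191 191 190 190 190 190 182 144 103  92  93  92  94  94]
210 180 [134 133 135 134 137 155 177 185 186 186 186 187 187 185 183 185 187 190
 189 188 188 189 190 191 191 190 190 190 185 159 120  95  92  91  92  93]
```

View pics/f_z.png

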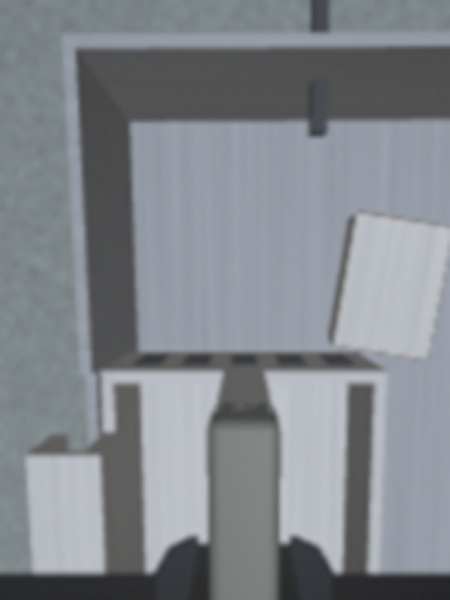

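```bash
python3 - <<'E'
from h import *
import pickle
np.set_printoptions(precision=1,suppress=True)
p=pickle.load(open('w3.pkl','rb'))
T=np.array([533.6,124.6]);a=np.radians(-11.4);ex=np.array([np.cos(a),np.sin(a)]);ey=np.array([-ex[1],ex[0]])
def q(n,uv,z):
    X=onz(p,uv,z)[:2]; print(n,X,'basket frame',(X-T)@ex,(X-T)@ey)
z=lambda u,v:((u+.5)/3-.5+175,(v+.5)/3-.5+25)
for r,c in [(50,200.1),(70,201.2),(90,202.4),(110,203.3),(130,204.4)]: q('rim inner',(c,r),150)
q('rim outer corner',z(64,34),150)
q('notch step',z(89,371),150)
zl=179.6+90
for r,c in [(190,183.8),(210,184.8)]: q('lip outer',(c,r),zl)
q('lip corner',z(26,454),zl)
q('lip R corner',z(103,454),zl)
q('bar end L',z(209,420),zl+47);q('bar end R',z(278,420),zl+47)
q('box corner +y -x',z(103,370),179.6+60);q('box corner +y +x',z(386,370),179.6+60)
E
```

```text
rim inner [506.4 261.2] basket frame -53.67402870761112 128.48159899205305
rim inner [503.1 243.8] basket frame -53.494102095070716 110.83568547623159
rim inner [499.7 225.9] basket frame -53.19957700069799 92.57053762615168
rim inner [496.  207.3] basket frame -53.18429857083236 73.66390980485338
rim inner [492.4 188.1] basket frame -52.95443180976566 54.09551856253003
rim outer corner [505.6 273.5] basket frame -56.91907479984519 140.4634352222867
notch step [487.9 170.1] basket frame -53.8365734072356 35.55547042378383
lip outer [491.3 154.5] basket frame -47.42497372152335 20.984714605112522
lip outer [488.4 141.2] basket frame -47.57092419048507 7.293611681446635
lip corner [493.3 163.6] basket frame -47.169429823757746 30.294249306960875
lip R corner [509.6 160.4] basket frame -30.628374151477782 30.310966748355206
bar end L [536.8 170.1] basket frame -5.808153288426847 45.22906818004591
bar end R [547.7 167.9] basket frame 5.2141329293306775 45.23392319084242
box corner +y -x [508.5 175.8] basket frame -34.70824878244447 45.18116662472836
box corner +y +x [576.1 162.1] basket frame 34.27416892875668 45.203833789432565
```

>>> drive_tool([
  [[0,0,-0.004],[0,0,0]],
  [[0,0,-0.008],[0,0,0]],
  [[0,0,-0.012],[0,0,0]],
  [[0,0,-0.014],[0,0,0]],
  [[0,0,-0.014],[0,0,0]],
  [[0,0,-0.014],[0,0,0]],
  [[0,0,-0.01],[0,0,0]],
  [[0,0,-0.007],[0,0,0]],
  [[0,0,-0.004],[0,0,0]],
  [[0,0,0],[0,0,0]],
])

```text
time_s: 9.57
ee_pos: [533.5, 125.4, 199.2]
ee_rot: [180.0, 0.1, -11.4]
force: [-0.4, 0.6, -2.9]
gripper_width: 12.1
```

```bash
python3 - <<'E'
from h import *
import pickle
p=env.camera_params('wrist'); im=env.grab_frame('wrist')[:,:,::-1]
s=env.state();pickle.dump((p,s),open('w4.pkl','wb'))
cv2.imwrite('pics/g_w.png',im)
crop(im,150,25,350,225,3,'pics/g_z.png')
print(s['ee_pos'],s['ee_rot'],s['force'])
E
```

```text
[533.92080991 125.53093934 199.9329954 ] [ 1.79996471e+02 -1.53327249e-03 -1.14119197e+01] [ 0.78459747 -0.13635353 -2.99769112]
```

View pics/g_z.png

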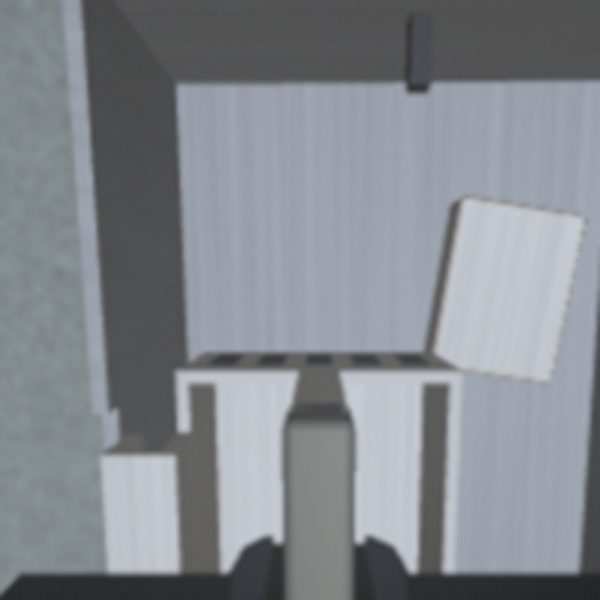

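```bash
python3 - <<'E'
from h import *
import pickle
np.set_printoptions(precision=1,suppress=True)
p,s=pickle.load(open('w4.pkl','rb'))
T=s['ee_pos'][:2];a=np.radians(-11.4);ex=np.array([np.cos(a),np.sin(a)]);ey=np.array([-ex[1],ex[0]])
def q(n,uv,z):
    X=onz(p,uv,z)[:2]; print(n,X,'basket frame',(X-T)@ex,(X-T)@ey)
g=cv2.imread('pics/g_w.png',0)
for r in [40,60,80,100,120,140,150]:
    row=g[r].astype(float); c=next(c for c in range(172,200) if row[c]>113>=row[c+1]); u=c+(row[c]-113)/(row[c]-row[c+1]); q('inner %.1f'%u,(u,r),150)
z=lambda u,v:((u+.5)/3-.5+150,(v+.5)/3-.5+25)
q('step',z(106,410),150)
print(g[150:172,184]);print(g[150:172,183])
zb=s['ee_pos'][2]-107
q('lip corner',z(102,454),zb+90);q('bar L',z(284,420),zb+137);q('bar R',z(353,420),zb+137)
E
```

```text
inner 177.7 [504.6 250.7] basket frame -53.48011234669156 116.90622575346194
inner 179.1 [502.2 238.5] basket frame -53.38671785384661 104.4931223675525
inner 180.5 [499.8 225.9] basket frame -53.314359311227705 91.64484033404764
inner 181.9 [497.2 212.9] basket frame -53.23894806657521 78.34657106904484
inner 183.2 [494.6 199.3] basket frame -53.170619223017866 64.58306411624915
inner 184.6 [491.9 185.4] basket frame -53.03074782828429 50.338963507522465
inner 185.2 [490.4 178.2] basket frame -53.031129408011495 43.031549606746715
step [488.1 170.1] basket frame -53.68452860908334 34.59637066702868
[151 152 155 158 159 157 157 157 160 161 160 162 162 159 156 155 153 151
 151 149 148 147]
[158 159 161 164 164 163 161 162 163 163 162 162 158 148 142 142 142 143
 143 143 141 139]
lip corner [493.7 164.2] basket frame -47.08882792341556 29.980818744832714
bar L [536.9 170.7] basket frame -6.032908091942596 44.84848960434709
bar R [547.6 168.5] basket frame 4.944437486218541 44.85053042844863
```

>>> drive_tool([
  [[-0.003,0.001,0],[0,0,0.003]],
  [[-0.005,0.001,0],[0,0,0]],
  [[-0.005,0.001,0],[0,0,0]],
  [[-0.0022,0.0007,0],[0,0,0]],
  [[0,0,0],[0,0,0]],
  [[0,0,0],[0,0,0]],
  [[0,0,0],[0,0,0]],
  [[0,0,0],[0,0,0]],
  [[0,0,0],[0,0,0]],
  [[0,0,0],[0,0,0]],
])

```text
time_s: 10.45
ee_pos: [518.7, 129.3, 199.9]
ee_rot: [180.0, -0.0, -11.2]
force: [-0.9, 1.0, -2.5]
gripper_width: 11.9
```

```bash
python3 - <<'E'
from h import *
import pickle
p=env.camera_params('wrist'); im=env.grab_frame('wrist')[:,:,::-1]
s=env.state();pickle.dump((p,s),open('w5.pkl','wb'))
cv2.imwrite('pics/i_w.png',im)
crop(im,150,25,350,225,3,'pics/i_z.png')
d=env.grab_frame('side')[:,:,::-1]; crop(d,190,80,290,230,4,'pics/i_d.png')
print(s['ee_pos'],s['ee_rot'],s['force'])
np.set_printoptions(precision=1,suppress=True)
T=s['ee_pos'][:2];a=np.radians(-11.3);ex=np.array([np.cos(a),np.sin(a)]);ey=np.array([-ex[1],ex[0]])
g=cv2.cvtColor(im,cv2.COLOR_BGR2GRAY)
for r in [40,80,120,140,150,155]:
    row=g[r].astype(float); c=next((c for c in range(185,225) if row[c]>113>=row[c+1]),None)
    if c:
        u=c+(row[c]-113)/(row[c]-row[c+1]);X=onz(p,(u,r),150)[:2]; print(r,u,(X-T)@ex,(X-T)@ey)
E
```

```text
[518.70852594 129.32487081 199.888338  ] [ 1.79996977e+02 -7.66941541e-04 -1.12316565e+01] [ 0.28408477  0.38927482 -4.01630789]
40 200.95454545454547 -37.600759456192456 117.35388039387234
80 202.92857142857142 -37.43493049829299 91.98603097248952
120 204.6969696969697 -37.376781675862105 64.81468717190266
140 205.78787878787878 -37.18247939608847 50.51530032698212
150 206.44444444444446 -36.9974324848454 43.180380897352265
155 206.59259259259258 -37.037276600947074 39.46536323131574
```

View pics/i_z.png

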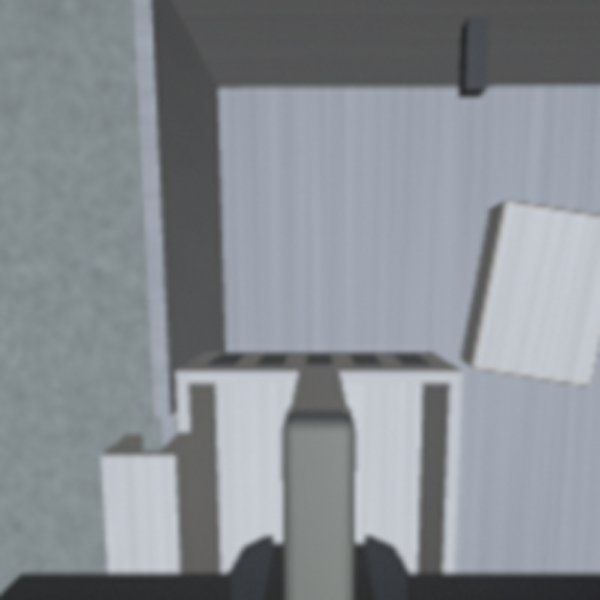

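View pics/i_d.png

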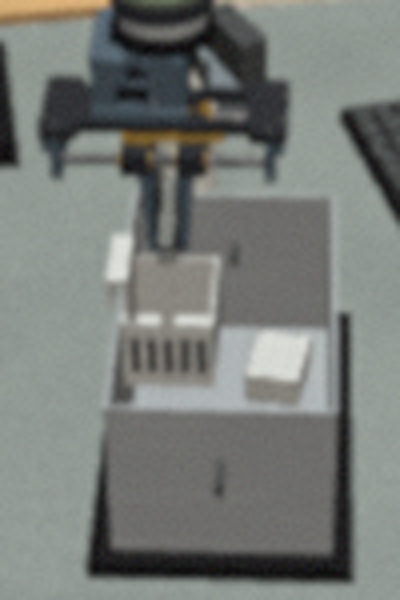

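The lip straddles the rim, with the wall's inner face about 2 mm from the plate as wanted. The side view shows the box inside the tank and clear of the block. I'll lower slowly.

>>> drive_tool([
  [[0,0,-0.002],[0,0,0]],
  [[0,0,-0.003],[0,0,0]],
  [[0,0,-0.003],[0,0,0]],
  [[0,0,-0.003],[0,0,0]],
  [[0,0,-0.003],[0,0,0]],
  [[0,0,-0.003],[0,0,0]],
  [[0,0,-0.002],[0,0,0]],
  [[0,0,-0.002],[0,0,0]],
  [[0,0,0],[0,0,0]],
  [[0,0,0],[0,0,0]],
])

```text
time_s: 11.38
ee_pos: [518.6, 129.4, 178.9]
ee_rot: [180.0, -0.0, -11.2]
force: [-0.3, 0.1, -3.4]
gripper_width: 11.9
```

```bash
python3 - <<'E'
from h import *
for i in range(3):
    im=env.grab_frame('wrist')[:,:,::-1]; s=env.state(); print(s['ee_pos'],s['force'],s['torque'])
crop(im,150,25,350,225,3,'pics/j_z.png')
E
```

```text
[518.71403687 129.36437494 179.04984422] [-0.59580713  0.0089225  -3.29847345] [-0.05986641  0.03953029 -0.03709668]
[518.73393963 129.38265964 179.10510504] [ 1.34177336 -0.35896213 -3.32067179] [-0.11104061  0.0663404   0.0221048 ]
[518.76209334 129.38264107 179.14757789] [ 0.58999014  0.04470507 -3.05200379] [-0.11536998  0.06407115 -0.03186582]
```

View pics/j_z.png

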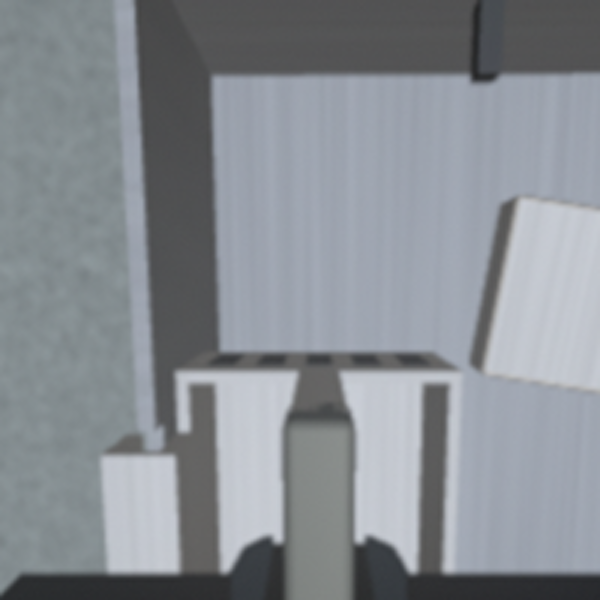

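The rim is in the slot at zoomed (150,437) with no contact. I'll keep going down.

>>> drive_tool([
  [[0,0,-0.001],[0,0,0]],
  [[0,0,-0.0015],[0,0,0]],
  [[0,0,-0.0015],[0,0,0]],
  [[0,0,-0.0015],[0,0,0]],
  [[0,0,-0.0015],[0,0,0]],
  [[0,0,-0.0015],[0,0,0]],
  [[0,0,-0.0015],[0,0,0]],
  [[0,0,-0.001],[0,0,0]],
  [[0,0,0],[0,0,0]],
  [[0,0,0],[0,0,0]],
])

```text
time_s: 12.37
ee_pos: [518.6, 129.3, 167.9]
ee_rot: [180.0, -0.0, -11.2]
force: [-0.8, 0.5, -3.6]
gripper_width: 11.8
```

The basket is at about 61 mm, below the plain-rim height of 64 mm, with no contact force. So it is entering the notch.

>>> drive_tool([
  [[0,0,-0.001],[0,0,0]],
  [[0,0,-0.001],[0,0,0]],
  [[0,0,-0.001],[0,0,0]],
  [[0,0,-0.001],[0,0,0]],
  [[0,0,-0.001],[0,0,0]],
  [[0,0,-0.0005],[0,0,0]],
  [[0,0,-0.0005],[0,0,0]],
  [[0,0,0],[0,0,0]],
  [[0,0,0],[0,0,0]],
  [[0,0,0],[0,0,0]],
])

```text
time_s: 13.2
ee_pos: [518.7, 129.4, 162.0]
ee_rot: [-180.0, -0.0, -11.2]
force: [0.4, -0.2, -3.5]
gripper_width: 12.2
```

>>> drive_tool([
  [[0,0,-0.0005],[0,0,0]],
  [[0,0,0],[0,0,0]],
  [[0,0,-0.0005],[0,0,0]],
  [[0,0,0],[0,0,0]],
  [[0,0,0],[0,0,0]],
  [[0,0,0],[0,0,0]],
  [[0,0,0],[0,0,0]],
  [[0,0,0],[0,0,0]],
  [[0,0,0],[0,0,0]],
  [[0,0,0],[0,0,0]],
])

```text
time_s: 14.03
ee_pos: [518.6, 129.4, 161.0]
ee_rot: [180.0, -0.0, -11.2]
force: [-0.4, -0.3, -3.2]
gripper_width: 11.5
```

>>> drive_tool([
  [[0,0,-0.0005],[0,0,0]],
  [[0,0,0],[0,0,0]],
  [[0,0,0],[0,0,0]],
  [[0,0,0],[0,0,0]],
  [[0,0,0],[0,0,0]],
  [[0,0,0],[0,0,0]],
  [[0,0,0],[0,0,0]],
  [[0,0,0],[0,0,0]],
  [[0,0,0],[0,0,0]],
  [[0,0,0],[0,0,0]],
])

```text
time_s: 14.87
ee_pos: [518.8, 129.3, 160.8]
ee_rot: [-180.0, -0.0, -11.2]
force: [-0.4, -1.1, 3.8]
gripper_width: 11.9
```

```bash
python3 - <<'E'
from h import *
for i in range(4):
    im=env.grab_frame('wrist')[:,:,::-1]; s=env.state(); print(s['ee_pos'],s['force'],s['torque'])
crop(im,150,25,350,225,3,'pics/k_z.png')
d=env.grab_frame('scene')[:,:,::-1]; crop(d,235,130,375,260,5,'pics/k_s.png')
E
```

```text
[518.76343724 129.32126005 160.76089686] [ 0.03843682 -0.64534053  3.79609477] [-0.1953771   0.50564524 -0.01817804]
[518.76068096 129.33042626 160.77005321] [-1.03837076 -1.3205036   4.25188614] [-0.24913969  0.52709426  0.0091536 ]
[518.77425042 129.3415136  160.74109009] [-1.29439437 -1.19016712  3.78204817] [-0.16005556  0.4958614   0.01696942]
[518.76123807 129.33085493 160.71696346] [-1.13667716 -1.6159685   4.3802742 ] [-0.19634428  0.47582407  0.03419014]
```

View pics/k_z.png

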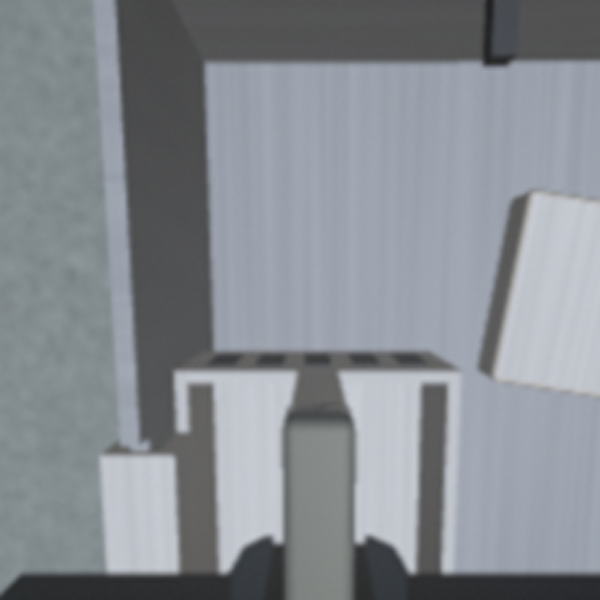

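View pics/k_s.png

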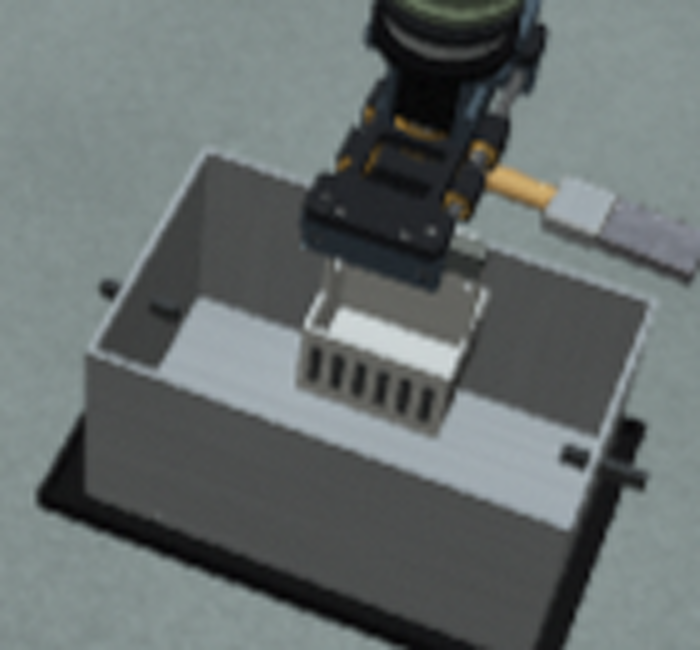

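Contact came at a basket height of about 53.8 mm, which is home, and the load has gone from −3.3 to about +4 N. I'll take the load off and bring the back plate flush with the wall so that it hangs level on release.

>>> drive_tool([
  [[0,0,0.0004],[0,0,0]],
  [[0,0,0],[0,0,0]],
  [[-0.0005,0.0001,0],[0,0,0]],
  [[-0.0005,0.0001,0],[0,0,0]],
  [[0,0,0],[0,0,0]],
  [[0,0,0],[0,0,0]],
  [[0,0,0],[0,0,0]],
  [[0,0,0],[0,0,0]],
  [[0,0,0],[0,0,0]],
  [[0,0,0],[0,0,0]],
])

```text
time_s: 15.95
ee_pos: [517.8, 129.7, 160.9]
ee_rot: [-180.0, -0.0, -11.2]
force: [2.4, 0.7, 1.7]
gripper_width: 12.0
```

>>> drive_tool([
  [[-0.0005,0.0001,0],[0,0,0]],
  [[0,0,0],[0,0,0]],
  [[0,0,0],[0,0,0]],
  [[0,0,0],[0,0,0]],
  [[0,0,0],[0,0,0]],
  [[0,0,0],[0,0,0]],
  [[0,0,0],[0,0,0]],
  [[0,0,0],[0,0,0]],
  [[0,0,0],[0,0,0]],
  [[0,0,0],[0,0,0]],
])

```text
time_s: 16.78
ee_pos: [517.0, 129.8, 160.8]
ee_rot: [-180.0, 0.0, -11.2]
force: [1.3, 1.3, 0.9]
gripper_width: 12.2
```

>>> drive_tool([
  [[-0.0005,0.0001,0],[0,0,0]],
  [[0,0,0],[0,0,0]],
  [[0,0,0],[0,0,0]],
  [[0,0,0],[0,0,0]],
  [[0,0,0],[0,0,0]],
  [[0,0,0],[0,0,0]],
  [[0,0,0],[0,0,0]],
  [[0,0,0],[0,0,0]],
  [[0,0,0],[0,0,0]],
  [[0,0,0],[0,0,0]],
])

```text
time_s: 17.62
ee_pos: [516.7, 129.7, 160.9]
ee_rot: [-180.0, -0.0, -11.2]
force: [2.5, 0.0, -0.1]
gripper_width: 12.1
```

>>> drive_tool([
  [[-0.0004,0.0001,0],[0,0,0]],
  [[0,0,0],[0,0,0]],
  [[0,0,0],[0,0,0]],
  [[0,0,0],[0,0,0]],
  [[0,0,0],[0,0,0]],
  [[0,0,0],[0,0,0]],
  [[0,0,0],[0,0,0]],
  [[0,0,0],[0,0,0]],
  [[0,0,0],[0,0,0]],
  [[0,0,0],[0,0,0]],
])

```text
time_s: 18.45
ee_pos: [516.6, 129.8, 161.0]
ee_rot: [-180.0, -0.1, -11.2]
force: [5.5, -1.6, 0.1]
gripper_width: 11.5
```

```bash
python3 - <<'E'
from h import *
for i in range(4):
    im=env.grab_frame('wrist')[:,:,::-1]; s=env.state(); print(s['ee_pos'],s['force'],s['torque'])
crop(im,150,25,350,225,3,'pics/l_z.png')
E
```

```text
[516.6142928  129.7862613  160.98691894] [ 4.49474123 -0.19881862  0.23081011] [-0.12202714 -0.94704365  0.06060411]
[516.60695879 129.79798621 160.98453701] [ 5.17533498 -0.76881263 -0.55567301] [-0.11719732 -0.95091336  0.02380074]
[516.56332991 129.79451001 160.95546299] [ 3.97195923 -0.35067247 -0.95066479] [-0.1309296  -0.98927477  0.03913748]
[516.60349988 129.79164221 160.97686925] [ 5.87571389  0.26861317 -1.23197859] [-0.09299513 -0.93238696  0.05158734]
```

View pics/l_z.png

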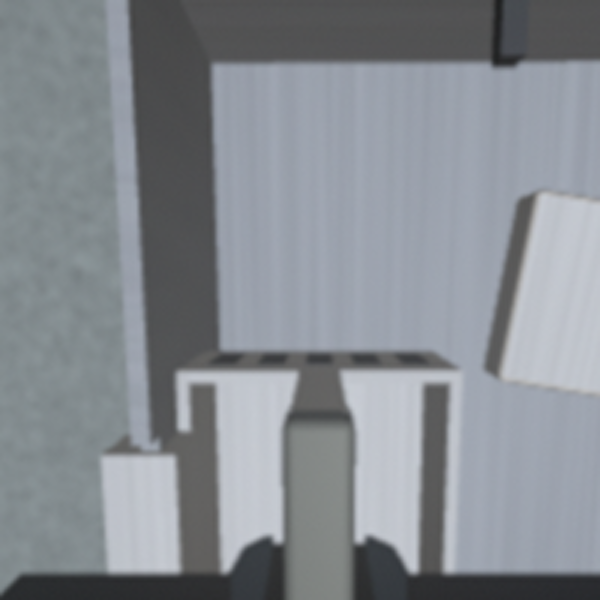

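The plate is against the wall with about 5 N sideways and the weight is carried by the rim. I'll ease off and open.

>>> drive_tool([
  [[0.0003,0,0],[0,0,0]],
  [[0,0,0],[0,0,0]],
  [[0,0,0],[0,0,0]],
  [[0,0,0],[0,0,0]],
  [[0,0,0],[0,0,0]],
  [[0,0,0],[0,0,0]],
  [[0,0,0],[0,0,0]],
  [[0,0,0],[0,0,0]],
  [[0,0,0],[0,0,0]],
  [[0,0,0],[0,0,0]],
])

```text
time_s: 19.48
ee_pos: [516.6, 129.8, 160.9]
ee_rot: [180.0, -0.0, -11.2]
force: [4.5, -0.9, 1.0]
gripper_width: 11.5
```

>>> drive_tool([
  [[0,0,0],[0,0,0]],
  [[0,0,0],[0,0,0]],
  [[0,0,0],[0,0,0]],
  [[0,0,0],[0,0,0]],
  [[0,0,0],[0,0,0]],
  [[0,0,0],[0,0,0]],
  [[0,0,0],[0,0,0]],
  [[0,0,0],[0,0,0]],
  [[0,0,0],[0,0,0]],
  [[0,0,0],[0,0,0]],
], claw=0.6)

```text
time_s: 20.32
ee_pos: [516.5, 129.8, 160.9]
ee_rot: [180.0, 0.0, -11.2]
force: [-0.2, -0.2, -0.3]
gripper_width: 54.4
```

```bash
python3 - <<'E'
from h import *
im=env.grab_frame('wrist')[:,:,::-1]; s=env.state(); print(s['ee_pos'],s['force'],s['torque'],s['gripper_width'])
crop(im,150,25,350,225,3,'pics/m_z.png')
E
```

```text
[516.50073072 129.81950508 160.86391267] [-0.34156629 -0.62613023 -0.97596036] [-0.13036083  0.11808157 -0.00269923] 55.118182791221535
```

View pics/m_z.png

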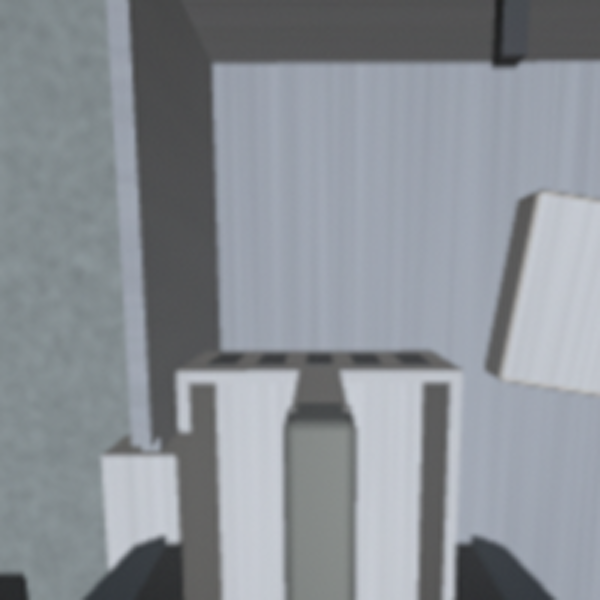

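The basket stayed put on release. Retracting straight up.

>>> drive_tool([
  [[0,0,0.003],[0,0,0]],
  [[0,0,0.006],[0,0,0]],
  [[0,0,0.012],[0,0,0]],
  [[0,0,0.02],[0,0,0]],
  [[0,0,0.025],[0,0,0]],
  [[0,0,0.025],[0,0,0]],
  [[0,0,0.025],[0,0,0]],
  [[0,0,0.015],[0,0,0]],
  [[0,0,0.008],[0,0,0]],
  [[0,0,0],[0,0,0]],
])

```text
time_s: 21.2
ee_pos: [517.3, 130.0, 302.2]
ee_rot: [-179.9, -0.2, -11.2]
force: [0.0, -0.3, 0.3]
gripper_width: 54.5
```

>>> drive_tool([
  [[0,-0.01,0],[0,0,0]],
  [[-0.01,-0.02,0],[0,0,0]],
  [[-0.01,-0.02,0],[0,0,0]],
  [[-0.01,-0.02,0],[0,0,0]],
  [[-0.01,-0.02,0],[0,0,0]],
  [[0,-0.01,0],[0,0,0]],
  [[0,0,0],[0,0,0]],
  [[0,0,0],[0,0,0]],
  [[0,0,0],[0,0,0]],
  [[0,0,0],[0,0,0]],
])

```text
time_s: 22.03
ee_pos: [476.9, 30.5, 299.5]
ee_rot: [-180.0, 0.0, -11.2]
force: [-0.0, 0.9, -0.1]
gripper_width: 54.9
```

```bash
python3 - <<'E'
from h import *
import pickle
p=env.camera_params('wrist');im=env.grab_frame('wrist')[:,:,::-1];pickle.dump(p,open('w6.pkl','wb'))
cv2.imwrite('pics/n_w.png',im)
crop(im,200,20,440,220,3,'pics/n_z.png')
s=env.grab_frame('scene')[:,:,::-1];d=env.grab_frame('side')[:,:,::-1]
cv2.imwrite('pics/n_s.png',s);cv2.imwrite('pics/n_d.png',d)
crop(s,235,150,375,260,5,'pics/n_sz.png');crop(d,200,100,290,230,4,'pics/n_dz.png')
print(env.state()['force'],env.state()['time_s'])
E
```

```text
[ 0.69422141  0.09212335 -0.00932265] 22.1833
```

View pics/n_z.png

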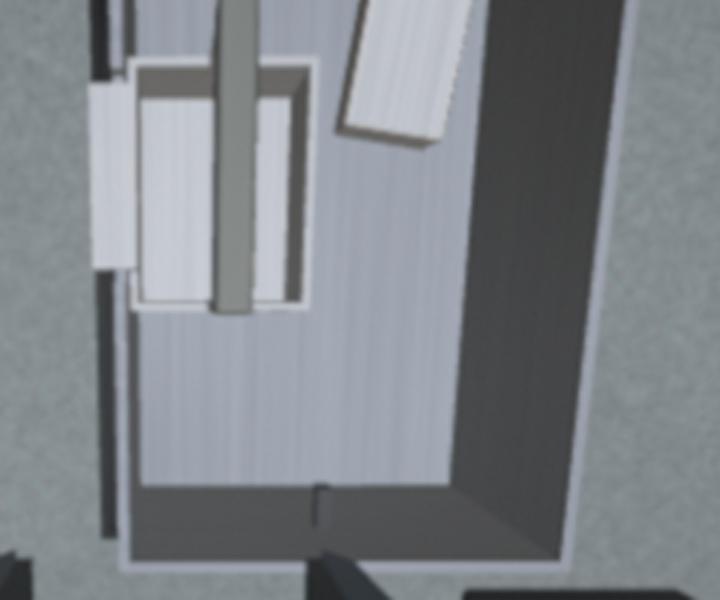

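View pics/n_sz.png

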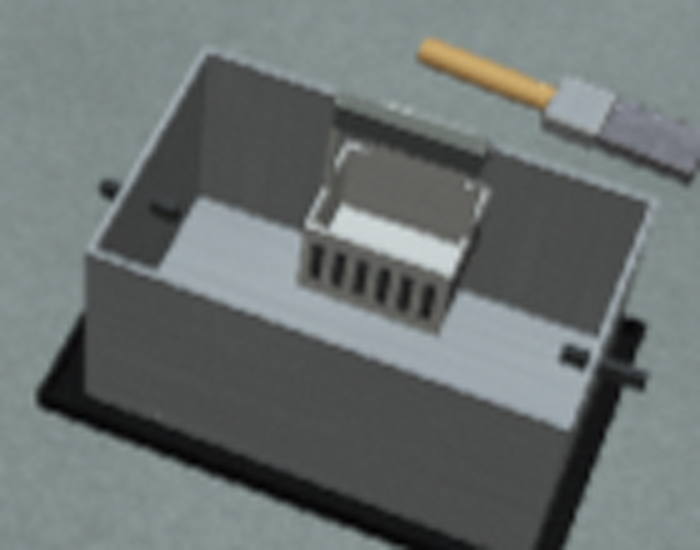

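View pics/n_dz.png

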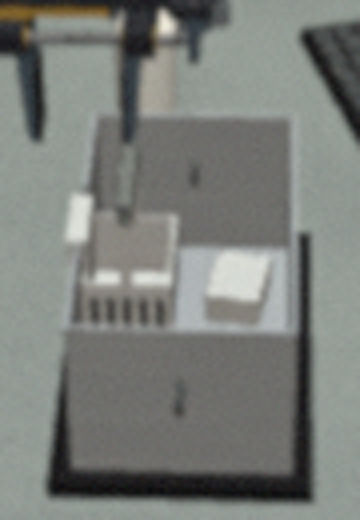

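The final views show the lip over the rim between the notch edges, the box inside, and the block, brush and tank undisturbed. One numeric check of height and level.

```bash
python3 - <<'E'
from h import *
import pickle
np.set_printoptions(precision=1,suppress=True)
p=pickle.load(open('w6.pkl','rb'));S=env.camera_params('scene');D=env.camera_params('side')
w=lambda u,v:((u+.5)/3-.5+200,(v+.5)/3-.5+20)
s=lambda u,v:((u+.5)/5-.5+235,(v+.5)/5-.5+150)
print('bar -y end top, exp z191',tri(p,w(232,312),S,s(337,102)))
print('box rim +x-y, exp z114',tri(p,w(306,309),S,s(302,233)))
print('box rim +x+y, exp z114',tri(p,w(317,58),S,s(447,278)))
C=np.array([516.6,129.8]);a=np.radians(-11.2);ex=np.array([np.cos(a),np.sin(a)]);ey=np.array([-ex[1],ex[0]])
for n,u,z in [('bar -y L',(213,312),191),('bar -y R',(252,312),191),('lip -y out',(93,269),144),('lip +y out',(88,84),144),('box +x+y',(317,58),114),('box +x-y',(306,309),114)]:
    X=onz(p,w(*u),z)[:2]-C; print(n,X@ex,X@ey)
E
```

```text
bar -y end top, exp z191 (array([507.9,  86.8, 183.3]), np.float64(0.6970913780090592))
box rim +x-y, exp z114 (array([542.3,  79.3, 103. ]), np.float64(0.6254244859457825))
box rim +x+y, exp z114 (array([559.4, 167.1, 109.3]), np.float64(0.942842320246123))
bar -y L -6.450387614196604 -44.0288035768209
bar -y R 5.507168201881666 -44.03189588146564
lip -y out -46.93050876399698 -30.283154349837243
lip +y out -47.309136331221694 29.461862998129615
box +x+y 33.87041612373095 44.22128456356634
box +x-y 33.49472565465171 -44.61155609116008
```

```bash
python3 - <<'E'
from workcell import env
print(env.job_done()); print(env.state()['time_s'])
E
```

```text
the job is handed in; nothing more can be done
None
the job is handed in; nothing more can be done
```

The basket is hanging in the notch of the tank's near rim, released, and I handed the job in at about 22 s on the robot's clock.

I gripped the bar, carried the basket over the tank and lowered it with the lip straddling the near wall. I lined it up with the wrist camera well enough that it went straight into the notch, so there was no slide along the rim. I then moved it back about 2 mm so the back plate sat against the wall, and let go. Forces on the tank stayed under about 8 N.

**What the last checks showed:**
- **Height:** contact came with the basket's origin at about 53.8 mm, against 54 mm when fully home. On the plain rim it would have stopped at 64 mm.
- **Release:** the wrist pictures just before and after letting go look the same, so the basket did not visibly shift or tilt.
- **Position:** in the final wrist picture the lip, bar and box corners lie within about 1.5 mm of where they should be, and the lip sits between the notch edges.
- **Surroundings:** the gripper was clear, and in the final close-ups the tank, block and brush had not moved. I did not check the other bystanders again at the end, though the arm never went near them.

**One check that disagreed:** working out heights from the wrist and scene cameras together gave values 5 to 11 mm too low and uneven. I put this down to the 2 to 4 mm mismatch I had already seen between those cameras. In the scene view, the box corners were within about half a pixel of where they were while the arm held the basket level.

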